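# Pack the punch case and shut it

### The arm

A 7-joint arm with a two-finger parallel gripper is mounted at the origin on the work surface. World frame = base frame: x ahead of the robot, y to its left, z up, the work surface at z = 0. Lengths are in m, angles in rad, forces in N, time in s.
With the tool pointing down it reaches from about 0.425 to 0.8 m from the base axis. Payload 8.3 kg.
Tool frame: the origin (TCP) lies between the finger pads; the fingertips stand 11 mm ahead of it and the grasp point (between the pads) lies 8 mm behind it; z points along the fingers, y is the line along which they close (so a half turn about z gives the same grasp; the last joint's range is limited). The gripper opens to 85 mm and grips with 20 to 120 N. Pads are 22 mm wide; open, the fingers measure 114 mm over their backs; the gripper's body (76 mm by 85 mm) begins 54 mm behind the grasp point. The pads swing forward as they close: fully open they stand 13 mm farther back than shut.
Start: joints at [1.192, 0.383, 0.016, 1.37, -0.006, 1.388, -0.046], TCP at [0.194, -0.594, 0.242] pointing down, gripper open.
Joint ranges: [-2.95, 2.95], [-0.25, 2.06], [-1.52, 1.56], [0.18, 2.33], [-1.44, 4.58], [0.02, 2.06], [-3.01, 3.01]. Speed limits (rad/s): [2.39, 2.39, 3.01, 3.01, 3.14, 3.14, 3.14].

### API

Orientations are given as a unit quaternion [w, x, y, z].
In Python, from cell import manip, viewer, job_done, models gives the robot as it stands.
- The arm moves only by the tool send_rows, never from a script. Its argument "deltas" is a list of rows, each a list of 5 numbers: the opening, from 0 (shut) to 1 (fully open), then the shift along the tool's x, y, z in mm, then the turn about the tool's z in rad. In form: [[jaw, x, y, z, yaw], ...]. A call has 1 to 10 rows; each row is the pose to reach, as a shift and turn from the pose commanded when the call began, along the tool's axes at that moment; what a row does not reach only later rows make up. A row lasts 1/8 s, in which the tool goes at most 62.5 mm and 10.7 degrees, less where a joint would pass 70% of its speed; a pose out of reach is approached as far as the arm can. A call with a gripper value outside its range is refused whole. The fingers move at their own pace and stop on an object; "grip_force" is the grip in N (left out, the last holds). Time passes only in rows, so rows that repeat a pose let the fingers close. It gives the time, the measured TCP pose, the force, the opening and the grip force at its end, in the units of the state.
- manip.sense(): the state, without advancing time (a new reading comes with each control period).
- viewer.camera(name): name is "side" or "top"; returns a dict with "frame" (400x640x3 uint8, red, green, blue), "range_z" (400x640 float32, m along the optical axis (not along the pixel's ray), 0 where there is no reading), "fov_y" (degrees; the focal length in pixels is half the picture's height over the tangent of half this angle, whatever the lens; pixels are square), "cx", "cy" (the principal point, pixels), "R" (3x3) and "t" (3): a world point X has camera coordinates R X + t. Camera axes: x right, y down, z forward; pixel columns grow to the right and rows downward; lengths in m; the calibration is good to about 2 mm. A picture is of the moment at which its call begins.
- job_done(): hands the job in; it is judged then, once.
Trained networks look in a picture, given as the dict that the camera call returned (one of the last four; its "shot" number tells which), for a name from the list of things; names that differ only in an ending like _2 or _b are one class to them, and where a whole thing is asked for, a point or a joint stands for the part that bears it (a point fixed in the world has none). Each returns a list of dicts, best first, with "confidence" (0 to 1); they miss things now and then, are a little off and sometimes report something else, mostly with a low value. They report only what shows in the picture. A call takes as long as a camera call. They do not tell look-alikes from the thing itself.
- models.boxes_of(name, picture): "rect" ([left, top, width, height] in pixels, round what is visible of it).
- models.tip_of(name, picture): "xy" ([column, row] in pixels: a listed point, or the origin of a listed thing).
The state is a dict: "clock": time; "joint_pos": joint angles; "qd": joint speeds; "tau": joint torques, N m; "tool_pos": TCP position; "tcp_rot": TCP orientation; "ft_force": force on the tool from outside, world axes, zero at the start; "moment": the same for the moment, N m; "grip_width": finger opening in m; "grasp_force": force on a finger pad.
Only numpy, scipy, OpenCV 4.12 (cv2) and the standard library are available. Lean on these libraries where they do the work, as an engineer would, in place of code of your own. Each camera call takes 0.05 s, during which the arm holds its last target. There are 200 camera calls.

### The job

Pack away the punch case: pull the long punch out of the slanted stand and lay it down flat in the free part of the open case, put the grooved forming block in flat beside it, then fold the lid down until it is fully shut. Set both pieces down, do not let them drop or tumble in, and leave everything else on the bench, including the two short punches in the stand, where it is.

Things in the scene. Friction and masses are not known exactly. Their poses are not given: they have to be found in the camera images.
- case: Flat wooden case, fixed. Origin: centre of its underside; x points to the hinge side, y runs along the hinge. Outside 201 (x) by 236 (y) by 38 mm high; walls and floor 8 mm: inside 185 x 220 mm, 30 mm deep. A wooden bed of small punches fills x = 47.5 to 92.5 mm up to 22 mm above the floor; x = -92.5 to 47.5 is free. A piece lying on the bed or on the other piece keeps the lid from shutting.
- lid (a joint): Lid angle: 0 shut on the rim, 1.57 straight up, 1.9 stop; starts at 1.6 to 1.85. Stiff hinge: stays where it is left, must be pushed all the way down (1 to 4 N at its free edge). The lid is a 9 mm board, 201 mm from hinge to free edge, 236 mm along the hinge; a brass tab (36 mm wide, 4 mm thick) reaches 12 mm beyond the middle of the free edge.
- lid_hinge (a point): Middle of the hinge line, on the underside of the lid: in the case's frame x = 100.5 mm, y = 0, z = 38.5 mm. The hinge runs along the case's y.
- lid_edge (a point): Middle of the lid's free edge, on its outer face (the top when shut), 201 mm from the hinge line and 9 mm off the lid's underside. z is the outward normal of the outer face.
- stand: Slanted wooden stand, fixed: an oblique block 160 mm long along its y on a 110 x 175 x 9 mm foot board, with three square bores 14 mm wide, 50 mm apart along y, 55 mm deep, that lean 30 degrees from the vertical towards its +x. Origin under the foot board's centre; the top face is centred at x = 22 mm, z = 62 mm and slopes down towards +x, its upper edge 74 mm high.
- punch_mid (a point): Middle of the long punch: steel, 10 mm square, 140 mm long, about 0.1 kg, the last 24 mm tapering to a point; the longest of the three. z runs from the blunt head (-70 mm, down in the bore) to the point (+70 mm, in the air); x and y are square to its sides. It leans with the bore, 85 mm of it sticking out, so this point is 15 mm above the bore's mouth. It may stand in any of the three bores.
- block_mid (a point): The forming block: dark steel, 60 mm long (its x axis), 38 mm wide (y) and 26 mm high (z), about 0.25 to 0.5 kg, with three U-shaped grooves across its top; lies flat on the bench. This point is its centre, 13 mm above its underside.
- short_a_mid (a point): A short punch with a rounded tip, 8 mm square, 95 mm long, standing in another bore, 40 mm of it sticking out; stays there. This point is the middle of its length, z along it.
- short_b_mid (a point): The other short punch, same as the first, in the remaining bore; stays there.
- wax_tin: Round aluminium tin, 54 mm across, 29 mm high; bystander. Origin: centre of its underside.
- plaque: Small embossed aluminium plaque 64 x 42 mm, about 13 mm high; bystander. Origin: centre of its underside.
- hammer: Chasing hammer lying on the bench, 240 mm long; bystander. Origin under the middle of its length.
- pencil: Dark pencil 165 mm long lying on the bench; bystander. Origin under its middle.
Things that resemble listed ones, but are neither listed nor needed, are in the scene too. What is shaped like the part that bears block_mid but red is not meant.

How it is judged:
On the way:
1. with the lid still open, the long punch and the block both lie flat inside the case, below its rim and let go (x of punch_mid in the frame of case between -0.0925 and 0.0925 m and y of punch_mid in the frame of case between -0.11 and 0.11 m and z of punch_mid in the frame of case between 0.008 and 0.018 m and x of block_mid in the frame of case between -0.0925 and 0.0925 m and y of block_mid in the frame of case between -0.11 and 0.11 m and z of block_mid in the frame of case between 0.016 and 0.026 m and angle between punch_mid's own z axis and vertical between 1.449 and 1.693 rad and value of joint lid above 0.5 rad and contact force between the fingers and punch below 0.05 N and contact force between the fingers and block below 0.05 N), for 0.2 s.
At the end, for the whole second after the job is handed in: The long punch and the block lie at rest inside the case, flat on its floor (punch within 7 degrees of level, the centre of each within about 5 mm of its height when lying on the floor), and the lid is shut to within 0.02 rad (4 mm at its free edge) (x of punch_mid in the frame of case between -0.0925 and 0.0925 m and y of punch_mid in the frame of case between -0.11 and 0.11 m and z of punch_mid in the frame of case between 0.008 and 0.018 m and x of block_mid in the frame of case between -0.0925 and 0.0925 m and y of block_mid in the frame of case between -0.11 and 0.11 m and z of block_mid in the frame of case between 0.016 and 0.026 m and angle between punch_mid's own z axis and vertical between 1.449 and 1.693 rad and value of joint lid below 0.02 rad and linear speed of each of punch, block below 0.02 m/s); the robot touches nothing.
It fails at once if the long punch is dropped or tumbles (faster than 0.8 m/s with no finger on it) (linear speed of punch above 0.8 m/s and contact force between the fingers and punch below 0.05 N).
It fails at once if the block is dropped (faster than 0.8 m/s with no finger on it) (linear speed of block above 0.8 m/s and contact force between the fingers and block below 0.05 N).
It fails at once if a short punch is shifted by more than 15 mm (distance of any of short_a_mid, short_b_mid from where it was at the start of the episode above 0.015 m).
It fails at once if the tin, the plaque, the hammer or the pencil is pushed more than 20 mm (distance of any of wax_tin, plaque, hammer, pencil from where it was at the start of the episode above 0.02 m).
It also fails if it takes over 72 s, if anything falls off the work surface, if the arm or the gripper's body presses on something with over 40 N, if the wrist force passes 120 N, or if a joint passes its speed limit or range.

## Working session

There is one attempt and no reset: what is moved stays moved. The work goes in short steps, Python scripts to look and compute and a tool call to move; the robot and the scene stay as the last step left them, time stands still between calls to the robot, and variables do not carry over. Pictures are saved under pics/ and viewed, at most 10 in all, crops included, and the job is handed in when it is done.

Besides the shell and the picture viewer there is one more tool, called after "Emit:" as a command line: name --pt "numbers of a row" for each row, then --argument value for the rest. send_rows: Moves the arm, as the interface text tells. Its arguments: {"type":"object","properties":{"deltas":{"type":"array","items":{"type":"array","items":{"type":"number"}}},"grip_force":{"type":"number"}},"required":["deltas"]}

```bash
mkdir -p pics; ls
cat > h.py <<'E'
import numpy as np, cv2, json
from cell import manip, viewer, job_done, models
def shot(n): return viewer.camera(n)
def world(p,u,v,z=None):
    """pixel->world by depth, or on plane z"""
    f=p["frame"].shape[0]/2/np.tan(np.radians(p["fov_y"])/2)
    R=np.array(p["R"]);t=np.array(p["t"])
    d=np.array([(u-p["cx"])/f,(v-p["cy"])/f,1.])
    o=-R.T@t; w=R.T@d
    if z is None:
        return o+w*p["range_z"][int(round(v)),int(round(u))]
    return o+w*(z-o[2])/w[2]
def pix(p,X):
    f=p["frame"].shape[0]/2/np.tan(np.radians(p["fov_y"])/2)
    c=np.array(p["R"])@np.array(X)+np.array(p["t"])
    return np.array([p["cx"]+f*c[0]/c[2],p["cy"]+f*c[1]/c[2]])
def cloud(p):
    h,w=p["range_z"].shape; f=h/2/np.tan(np.radians(p["fov_y"])/2)
    v,u=np.mgrid[:h,:w]; z=p["range_z"]
    c=np.stack([(u-p["cx"])/f*z,(v-p["cy"])/f*z,z],-1)
    return (c-np.array(p["t"]))@np.array(p["R"])
def save(p,name): cv2.imwrite("pics/"+name,p["frame"][:,:,::-1])
E
python3 - <<'E'
from h import *
np.set_printoptions(precision=3,suppress=True)
s=manip.sense();print({k:s[k] for k in("clock","tool_pos","tcp_rot","grip_width","ft_force")})
for c in("top","side"):
    p=shot(c);save(p,c+"0.png")
    R=np.array(p["R"]);print(c,p["fov_y"],-R.T@np.array(p["t"]))
    for n in("case","lid_hinge","lid_edge","stand","punch_mid","block_mid","short_a_mid","wax_tin","plaque","hammer","pencil"):
        for d in models.tip_of(n,p)[:3]:
            u,v=d["xy"];print(n,round(d["confidence"],2),np.round([u,v]),world(p,u,v) if 0<=u<639 and 0<=v<399 else "")
E
```

```text
pics
{'clock': 0.0, 'tool_pos': array([ 0.194, -0.594,  0.241]), 'tcp_rot': array([-0.001,  0.988,  0.157, -0.   ]), 'grip_width': 0.08509886036453522, 'ft_force': array([-0.021, -0.063, -0.369])}
top 55.32354486501002 [0.491 0.027 0.977]
case 0.7 [407. 214.] [ 0.53  -0.182  0.008]
lid_hinge 0.79 [451. 223.] [ 0.509 -0.28   0.045]
lid_edge 0.56 [492. 223.] [ 0.507 -0.293  0.241]
stand 0.88 [219. 220.] [0.502 0.278 0.067]
stand 0.3 [250. 286.] [0.339 0.21  0.005]
punch_mid 0.56 [210. 206.] [0.535 0.307 0.052]
block_mid 0.96 [334. 285.] [ 0.348 -0.001  0.016]
block_mid 0.72 [254. 169.] [0.633 0.206 0.025]
block_mid 0.65 [302. 239.] [0.46  0.081 0.016]
short_a_mid 0.44 [230. 209.] [0.53  0.255 0.06 ]
short_a_mid 0.19 [326. 104.] [0.804 0.029 0.018]
wax_tin 0.74 [303. 200.] [0.558 0.081 0.029]
hammer 0.82 [325. 104.] [0.805 0.032 0.018]
hammer 0.63 [309. 160.] [0.66  0.069 0.013]
hammer 0.23 [300. 240.] [0.457 0.088 0.019]
pencil 0.73 [251. 289.] [0.33  0.208 0.006]
pencil 0.68 [307. 157.] [0.669 0.076 0.009]
side 52.38215797546156 [0.325 0.49  0.708]
case 0.79 [373. 164.] [ 0.516 -0.173  0.008]
lid_hinge 0.59 [394. 128.] [ 0.516 -0.327  0.   ]
stand 0.62 [284. 348.] [0.484 0.315 0.057]
punch_mid 0.56 [262. 324.] [0.528 0.304 0.081]
block_mid 0.96 [423. 244.] [0.343 0.006 0.025]
block_mid 0.71 [356. 258.] [0.452 0.089 0.019]
short_a_mid 0.57 [280. 305.] [0.523 0.257 0.066]
short_a_mid 0.28 [272. 216.] [0.656 0.068 0.011]
wax_tin 0.82 [314. 243.] [0.538 0.098 0.027]
plaque 0.58 [268. 221.] [0.656 0.082 0.01 ]
hammer 0.72 [226. 182.] [0.801 0.029 0.012]
hammer 0.27 [259. 325.] [0.528 0.309 0.089]
pencil 0.62 [393. 346.] [0.329 0.215 0.   ]
```

View pics/top0.png

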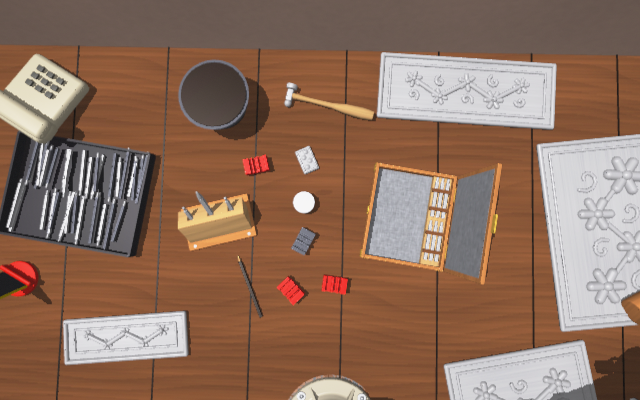

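View pics/side0.png

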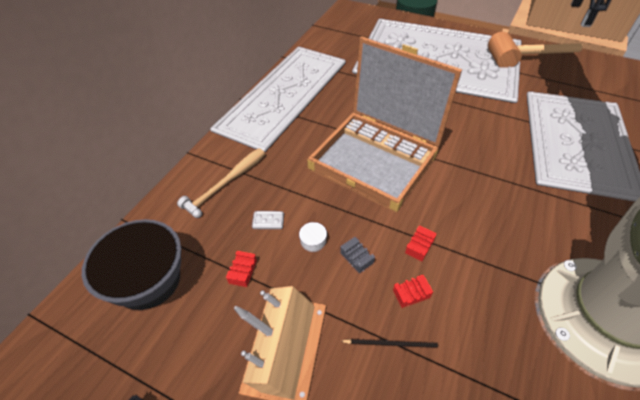

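The top view shows the block candidates: a dark one at (303,240) and red ones at (334,285), (291,290) and (257,165). Only the dark one fits, because the red ones are excluded. The long punch is in the middle bore with its point at (197,193), and the short ones are at (185,198) and (230,204). The case is open at (407,214) with its hinge towards image right (world -y).

```bash
cat > m.py <<'E'
from h import *
np.set_printoptions(precision=4,suppress=True)
ps=[shot("top"),shot("side")]
def crop(p,u0,v0,w,h,s): return cv2.resize(p["frame"][v0:v0+h,u0:u0+w,::-1],None,fx=s,fy=s,interpolation=cv2.INTER_CUBIC)
a=crop(ps[0],165,140,200,180,2); b=crop(ps[1],220,220,200,180,2)
cv2.imwrite("pics/crop1.png",np.hstack([a,b]))
def rect(P):
    (c,wh,an)=cv2.minAreaRect((P[:,:2]*1000).astype(np.float32)); return np.round(c,1),np.round(wh,1),round(an,2),len(P)
for p in ps:
    C=cloud(p).reshape(-1,3);F=p["frame"].reshape(-1,3).astype(int)
    def box(x0,x1,y0,y1,z0,z1): return (C[:,0]>x0)&(C[:,0]<x1)&(C[:,1]>y0)&(C[:,1]<y1)&(C[:,2]>z0)&(C[:,2]<z1)
    print("bench z",np.median(C[box(.4,.45,-.05,.05,-.02,.02)][:,2]))
    print("case rim",rect(C[box(.36,.68,-.31,-.05,.034,.042)]))
    print("block",rect(C[box(.41,.51,.04,.125,.021,.032)]))
    sat=F.max(1)-F.min(1)
    P=C[box(.45,.66,.2,.38,.085,.2)&(sat<45)]
    m=P.mean(0);d=np.linalg.svd(P-m)[2][0];d*=np.sign(d[2]);print("punch",m,d,"lean",np.degrees(np.arccos(d[2])),len(P),P[:,2].max(),P[P[:,2].argmax()])
    print("stand foot",rect(C[box(.38,.62,.15,.42,.005,.013)&(sat>45)&(F[:,0]>150)]))
    P=C[box(.4,.62,-.45,-.25,.08,.3)];
    if len(P)>100:
        m=P.mean(0);U=np.linalg.svd(P-m,full_matrices=False)[2];print("lid n",U[2],m,P[:,2].max(),len(P))
E
python3 m.py
```

```text
bench z 0.00034550977376919485
case rim (array([ 524.6, -179.8]), array([204.7, 236.4]), 81.68, 1224)
block (array([456.5,  78.9]), array([37.9, 59.8]), 63.62, 204)
punch [0.5443 0.3088 0.1061] [ 0.2863 -0.9561  0.0623] lean 86.43050018719863 118 0.1342740574325679 [0.5642 0.3143 0.1343]
stand foot (array([472.2, 291.2]), array([165. , 175.7]), 14.6, 726)
lid n [0.1468 0.9873 0.0614] [ 0.5091 -0.2862  0.1783] 0.2545598777115399 3923
bench z 0.00013268900688986066
case rim (array([ 521.9, -182.8]), array([208.3, 237.5]), 81.25, 1210)
block (array([453.8,  78.5]), array([38.8, 60.8]), 63.3, 340)
punch [0.5415 0.3099 0.1054] [-0.2429  0.97    0.0052] lean 89.69980269938495 311 0.13620856419608407 [0.5588 0.3134 0.1362]
stand foot (array([487.7, 272.6]), array([186.9, 206.7]), 29.54, 1647)
lid n [-0.1475 -0.9877 -0.0512] [ 0.5049 -0.286   0.1685] 0.2530521247440098 6164
```

View pics/crop1.png

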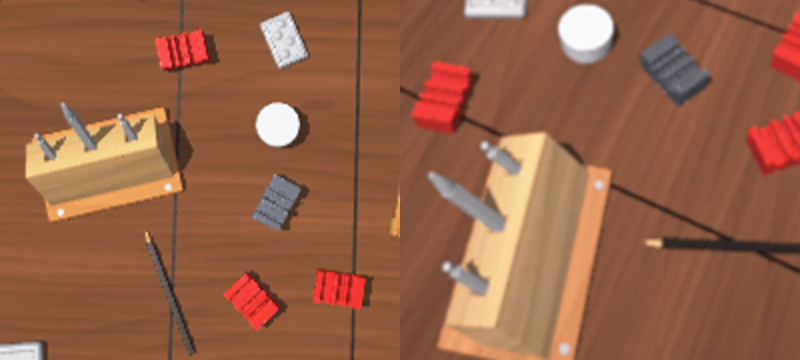

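The crop confirms the dark block as the one meant and the long punch in the middle bore. Next I refine the punch axis and work out the first move.

```bash
cat >> h.py <<'E'
def tool():
    s=manip.sense();w,x,y,z=s["tcp_rot"]
    from scipy.spatial.transform import Rotation as Ro
    R=Ro.from_quat([x,y,z,w]).as_matrix();return np.array(s["tool_pos"]),R,s
def go(target,closing_deg=None):
    """shift in tool axes (mm) and turn to bring TCP to target (m) and tool y along closing_deg (mod 180)"""
    p,R,s=tool();d=R.T@(np.array(target)-p)*1000
    a=np.degrees(np.arctan2(R[1,1],R[0,1])); t=0
    if closing_deg is not None:
        t=(closing_deg-a+90)%180-90; t=-np.radians(t)  # tool z is down
    print("t=%.2f tcp"%s["clock"],np.round(p,4),"closing",round(a,1),"-> shift",np.round(d,1),"turn",round(t,3)); return d,t
E
python3 - <<'E'
from h import *
np.set_printoptions(precision=4,suppress=True)
for n in("top","side"):
    p=shot(n);C=cloud(p).reshape(-1,3);F=p["frame"].reshape(-1,3).astype(int);sat=F.max(1)-F.min(1)
    k=(abs(C[:,0]-.545)<.05)&(abs(C[:,1]-.308)<.022)&(C[:,2]>.068)&(sat<40)
    P=C[k]
    for _ in range(3):
        m=P.mean(0);d=np.linalg.svd(P-m,full_matrices=False)[2][0];d*=np.sign(d[2])
        r=np.linalg.norm((P-m)-np.outer((P-m)@d,d),axis=1);P=P[r<.009]
    print(n,m,d,"lean",np.degrees(np.arccos(d[2])),"az",np.degrees(np.arctan2(d[1],d[0])),len(P),"at z=.1:",m+d*(.1-m[2])/d[2],"top",P[P[:,2].argmax()])
    for nm in("short_a_mid","punch_mid"):
        for q in models.tip_of(nm,p)[:3]: print(nm,q["xy"],q["confidence"])
go([.54,.308,.16],104.6)
E
```

```text
top [0.5419 0.3072 0.103 ] [0.5145 0.1384 0.8462] lean 32.197145985096135 az 15.054655592157298 116 at z=.1: [0.5401 0.3067 0.1   ] top [0.5642 0.3139 0.1354]
short_a_mid [231.7, 208.3] 0.62
short_a_mid [208.0, 209.6] 0.2
punch_mid [208.7, 209.8] 0.69
punch_mid [303.3, 201.7] 0.56
side [0.5387 0.3092 0.1017] [0.5081 0.1308 0.8513] lean 31.6475369090543 az 14.430076672098801 311 at z=.1: [0.5377 0.3089 0.1   ] top [0.5577 0.315  0.1368]
short_a_mid [277.4, 305.3] 0.52
punch_mid [261.4, 324.6] 0.55
t=1.60 tcp [ 0.1942 -0.5941  0.2423] closing -71.9 -> shift [ 609.  -750.    82.3] turn 0.061
```

Emit:
send_rows --pt "0.35 44 -37 -20 0" --pt "0.35 88 -75 -40 0" --pt "0.35 132 -112 -60 0" --pt "0.35 176 -150 -78 0" --pt "0.35 222 -187 -78 0" --pt "0.35 266 -225 -78 0" --pt "0.35 310 -262 -78 0" --pt "0.35 355 -300 -78 0" --pt "0.35 400 -337 -78 0" --pt "0.35 444 -375 -78 0" --grip_force 60

```text
clock: 2.85
tool_pos: [0.5004, -0.0982, 0.3207]
tcp_rot: [0.0, 0.988, 0.157, 0.0]
ft_force: [0.7, -0.3, 0.0]
grip_width: 0.0299
grasp_force: 0.0
```

```bash
python3 -c "
from h import *
go([.535,.3075,.17],104.7);print(tool()[2]['grip_width'])"
```

```text
t=2.85 tcp [ 0.5004 -0.0982  0.3207] closing -71.9 -> shift [ 158.6 -375.   150.6] turn 0.059
0.029867620342627008
```

Emit:
send_rows --pt "0.35 20 -47 0 0.06" --pt "0.35 40 -94 0 0.06" --pt "0.35 60 -141 10 0.06" --pt "0.35 80 -188 30 0.06" --pt "0.35 100 -235 55 0.06" --pt "0.35 120 -285 85 0.06" --pt "0.35 140 -330 115 0.06" --pt "0.35 158 -375 140 0.06" --pt "0.35 158.6 -375 150 0.06" --pt "0.35 158.6 -375 150 0.06"

```text
clock: 4.1
tool_pos: [0.5338, 0.3053, 0.1694]
tcp_rot: [0.001, 0.992, 0.128, -0.001]
ft_force: [-0.2, -0.2, -0.1]
grip_width: 0.0301
grasp_force: 0.0
```

```bash
python3 -c "
from h import *
go([.5425,.309,.097],104.7)
p=shot('side');save(p,'side1.png')
print(pix(p,[.5425,.309,.097]),pix(p,[.535,.3075,.17]))"
```

```text
t=4.10 tcp [0.5338 0.3053 0.1694] closing -75.3 -> shift [ 9.5 -1.5 72.4] turn -0.001
[250.61904447 319.58211685] [248.2684309  300.08035464]
```

Emit:
send_rows --pt "0.35 5 -1.5 20 0" --pt "0.35 9.5 -1.5 40 0" --pt "0.35 9.5 -1.5 58 0" --pt "0.35 9.5 -1.5 72 0" --pt "0.35 9.5 -1.5 72 0"

```text
clock: 4.78
tool_pos: [0.5419, 0.3093, 0.0967]
tcp_rot: [0.0, 0.992, 0.128, -0.001]
ft_force: [-0.4, -0.2, -0.4]
grip_width: 0.0301
grasp_force: 0.0
```

```bash
python3 -c "
from h import *
p=shot('side');a=cv2.resize(p['frame'][200:380,180:380,::-1],None,fx=2,fy=2)
q=shot('top');b=cv2.resize(q['frame'][140:320,140:340,::-1],None,fx=2,fy=2)
cv2.imwrite('pics/c2.png',np.hstack([a,b]));print(manip.sense()['tool_pos'],manip.sense()['ft_force'])"
```

```text
[0.54283429 0.31015352 0.09865289] [0.60939736 0.27481772 0.36914411]
```

View pics/c2.png

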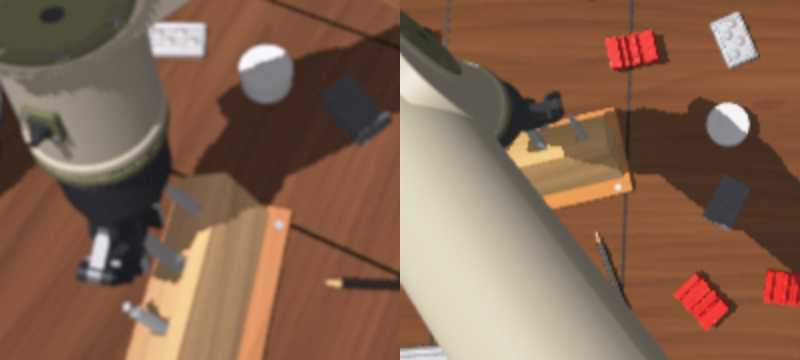

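Side crop: the fingers straddle the long punch at about (150,250), and the short ones stand clear at (183,200) and (145,318). Closing now.

Emit:
send_rows --pt "0.0 0 0 0 0" --pt "0.0 0 0 0 0" --pt "0.0 0 0 0 0" --pt "0.0 0 0 0 0" --pt "0.0 0 0 0 0" --grip_force 70

```text
clock: 5.5
tool_pos: [0.5434, 0.3103, 0.0992]
tcp_rot: [-0.0, 0.992, 0.128, 0.001]
ft_force: [0.7, 0.6, 5.8]
grip_width: 0.0097
grasp_force: 68.3
```

Emit:
send_rows --pt "0.0 2 0 -3.5 0" --pt "0.0 5 0 -8.7 0" --pt "0.0 9 0 -15.6 0" --pt "0.0 13 0 -22.5 0" --pt "0.0 17 0 -29.4 0" --pt "0.0 21 0 -36.4 0" --pt "0.0 25 0 -43.3 0" --pt "0.0 29 0 -50.2 0" --pt "0.0 33 0 -57.2 0" --pt "0.0 37 0 -64.1 0"

```text
clock: 6.75
tool_pos: [0.5789, 0.3193, 0.163]
tcp_rot: [-0.0, 0.992, 0.128, 0.0]
ft_force: [0.3, -0.2, -0.6]
grip_width: 0.0101
grasp_force: 68.2
```

```bash
python3 -c "
from h import *
p=shot('side');save(p,'s3.png')
xc=np.array([-.148,-.989]);yc=np.array([.989,-.148]);c=np.array([.5232,-.1813])
P=c-.06*xc-.03*yc;print(P)
go([P[0],P[1],.17],81.5);print(manip.sense()['ft_force'],manip.sense()['grip_width'])"
```

```text
[ 0.50241 -0.11752]
t=6.80 tcp [0.5796 0.3196 0.164 ] closing -75.4 -> shift [-185.2  403.4   -6.5] turn 0.404
[ 0.74981793 -0.69191936 -0.54238356] 0.00977019303370198
```

View pics/s3.png

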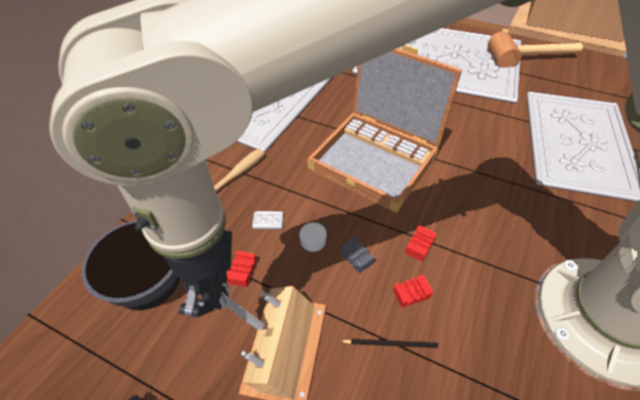

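The long punch is out of its bore at (240,310), held at a slant, and the short punches at (270,298) and (250,357) are still in place. Next I lift it and carry it over.

Emit:
send_rows --pt "0.0 12 0 -24 0" --pt "0.0 20 0 -48 0" --pt "0.0 0 35 -52 0.05" --pt "0.0 -25 85 -52 0.12" --pt "0.0 -52 138 -52 0.2" --pt "0.0 -79 191 -52 0.28" --pt "0.0 -106 244 -52 0.36" --pt "0.0 -133 297 -52 0.404" --pt "0.0 -160 350 -52 0.404" --pt "0.0 -180 390 -52 0.404"

```text
clock: 8.05
tool_pos: [0.5023, -0.1065, 0.2148]
tcp_rot: [0.0, 0.997, -0.075, 0.0]
ft_force: [1.2, 0.1, -0.8]
grip_width: 0.0099
grasp_force: 68.3
```

```bash
python3 -c "
from h import *
for n in('top','side'):
    p=shot(n);C=cloud(p).reshape(-1,3);F=p['frame'].reshape(-1,3).astype(int)
    save(p,n+'4.png')
go([.5024,-.1175,.12],81.5);print(manip.sense()['ft_force'],manip.sense()['grip_width'])
a=cv2.imread('pics/side4.png')[80:280,230:480];b=cv2.imread('pics/top4.png')[120:320,300:550]
cv2.imwrite('pics/c4.png',cv2.resize(np.hstack([a,b]),(800,320)))"
```

```text
t=8.15 tcp [ 0.5016 -0.1103  0.2144] closing -99.0 -> shift [ 1.9  6.8 94.4] turn -0.009
[ 0.12386473 -0.45345167 -1.22084931] 0.009914768456759551
```

View pics/c4.png

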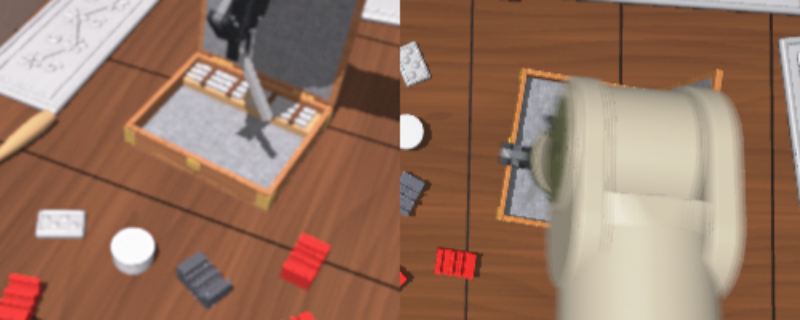

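The punch is held over the free bay at (258,100) in the left crop, with its head towards the robot. Descending.

Emit:
send_rows --pt "0.0 2 5 30 -0.009" --pt "0.0 2 5 60 -0.009" --pt "0.0 2 5 85 -0.009" --pt "0.0 2 5 105 -0.009" --pt "0.0 2 5 109 -0.009" --pt "0.0 2 5 109 -0.009" --grip_force 30

```text
clock: 8.9
tool_pos: [0.5047, -0.1085, 0.1059]
tcp_rot: [-0.0, 0.998, -0.069, 0.0]
ft_force: [0.9, -0.4, -0.4]
grip_width: 0.0097
grasp_force: 68.2
```

```bash
python3 -c "
from h import *
go([.5024,-.1175,.093],81.5);s=manip.sense();print(s['ft_force'],s['grip_width'])"
```

```text
t=8.90 tcp [ 0.5047 -0.1085  0.1059] closing -97.9 -> shift [-1.1  9.2 12.9] turn 0.01
[ 0.90333372 -0.42223889 -0.44535809] 0.00968197852181406
```

Emit:
send_rows --pt "0.0 -1 4 0 0.01" --pt "0.0 -1 9 0 0.01" --pt "0.0 -1 9 6 0.01" --pt "0.0 -1 9 11 0.01" --pt "0.0 -1 9 14 0.01" --grip_force 30

```text
clock: 9.52
tool_pos: [0.5065, -0.1181, 0.0941]
tcp_rot: [0.0, 0.997, -0.074, 0.005]
ft_force: [8.3, -2.1, 15.1]
grip_width: 0.0101
grasp_force: 69.1
```

```bash
python3 -c "
from h import *
go([.5024,-.1175,.093],81.5);s=manip.sense();print(s['ft_force'],s['grip_width'],s['grasp_force'])"
```

```text
t=9.53 tcp [ 0.5065 -0.1181  0.0941] closing -98.5 -> shift [-4.1  0.   1.1] turn -0.001
[ 8.32384824 -2.12215671 15.0993804 ] 0.010064204847525687 69.07425859943032
```

Emit:
send_rows --pt "0.05 3 0 0 0" --pt "0.05 8 0 3 0" --pt "0.05 14 0 8 0" --pt "0.05 21 0 14 0" --pt "0.05 27 0 20 0" --pt "0.05 32 0 27 0" --pt "0.05 37 0 34 0" --grip_force 25

```text
clock: 10.4
tool_pos: [0.5414, -0.1233, 0.0587]
tcp_rot: [0.0, 0.997, -0.074, 0.003]
ft_force: [4.5, -0.8, 5.4]
grip_width: 0.0096
grasp_force: 65.7
```

```bash
python3 -c "
from h import *
t,R,s=tool();print(t,s['ft_force'],s['grip_width'],s['grasp_force'])
p=shot('side');C=cloud(p).reshape(-1,3);save(p,'side5.png')
cv2.imwrite('pics/c5.png',cv2.resize(p['frame'][80:230,280:480,::-1],None,fx=3,fy=3))"
```

```text
[ 0.54143601 -0.1232838   0.05871563] [ 4.51863869 -0.76044153  5.36786858] 0.009613644336199635 65.71596801280975
```

View pics/c5.png

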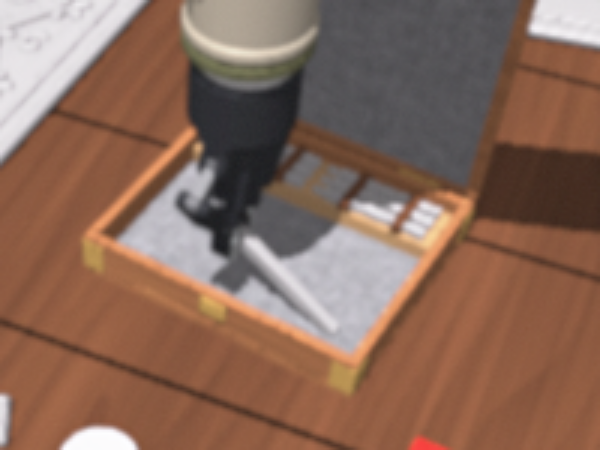

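The crop shows the punch pivoting as planned, with its head at (335,330) on the floor and well inside. Continuing to lay it flat.

Emit:
send_rows --pt "0.05 4 0 7 0" --pt "0.05 7 0 15 0" --pt "0.05 9.5 0 22 0" --pt "0.05 11 0 29 0" --pt "0.05 12 0 34 0" --pt "0.05 12 0 36 0" --pt "0.05 12 0 36 0"

```text
clock: 11.32
tool_pos: [0.5502, -0.1248, 0.0212]
tcp_rot: [-0.0, 0.997, -0.075, -0.0]
ft_force: [0.6, 1.0, 2.1]
grip_width: 0.0095
grasp_force: 64.2
```

Emit:
send_rows --pt "0.15 0 0 0 0" --pt "0.2 0 0 0 0" --pt "0.25 0 0 0 0" --pt "0.25 0 0 0 0" --pt "0.25 0 0 -15 0" --pt "0.25 0 0 -50 0" --pt "0.25 -10 0 -90 0" --pt "0.25 -20 -50 -100 0" --pt "0.25 -40 -110 -100 0" --pt "0.25 -60 -160 -100 0"

```text
clock: 12.58
tool_pos: [0.515, 0.0446, 0.1231]
tcp_rot: [-0.0, 0.997, -0.074, 0.001]
ft_force: [-0.5, 0.4, 0.6]
grip_width: 0.0215
grasp_force: 0.0
```

Run:
```python
from h import *
np.set_printoptions(precision=4,suppress=True)
p=shot('side');cv2.imwrite('pics/c6.png',cv2.resize(p['frame'][80:280,280:480,::-1],None,fx=3,fy=3))
C=cloud(p).reshape(-1,3);F=p['frame'].reshape(-1,3).astype(int)
xc=np.array([-.148,-.989]);yc=np.array([.989,-.148]);c=np.array([.5219,-.1828])
q=(C[:,:2]-c);X=q@xc;Y=q@yc
k=(X>-.088)&(X<.04)&(abs(Y)<.105)&(C[:,2]>.0125)&(C[:,2]<.033)
P=np.c_[X,Y,C[:,2]][k];print(len(P),P.min(0),P.max(0),P.mean(0))
o=np.argsort(P[:,1]);print(P[o][::40])
go([.4552,.0787,.10],63.5)
```

```text
219 [-0.0677 -0.0876  0.0125] [-0.0024  0.0114  0.0222] [-0.0614 -0.0389  0.0178]
[[-0.0621 -0.0876  0.0136]
 [-0.0568 -0.0715  0.0186]
 [-0.0634 -0.0528  0.013 ]
 [-0.063  -0.0335  0.0211]
 [-0.0621 -0.0148  0.019 ]
 [-0.0637  0.0027  0.0166]]
t=12.62 tcp [0.5128 0.0534 0.1232] closing -98.0 -> shift [-60.5 -17.   23.3] turn 0.323
```

View pics/c6.png

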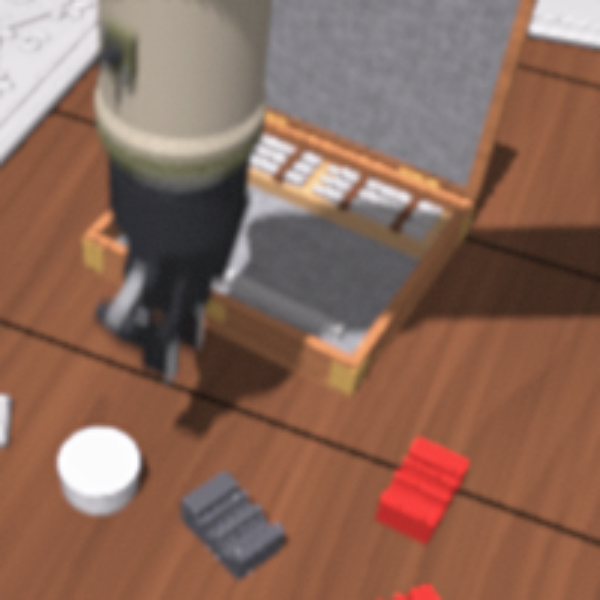

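The punch lies flat at the front of the bay, case x about -62 mm, seen at (290,310). Now the dark block at (233,525).

Emit:
send_rows --pt "0.75 -25 -8 0 0.15" --pt "0.75 -60.5 -17 10 0.323" --pt "0.75 -60.5 -17 25 0.323" --pt "0.75 -60.5 -17 25 0.323" --pt "0.75 -60.5 -17 25 0.323"

```text
clock: 13.25
tool_pos: [0.4588, 0.0676, 0.097]
tcp_rot: [-0.0, 0.972, -0.234, 0.0]
ft_force: [1.1, 0.1, 1.1]
grip_width: 0.0644
grasp_force: 0.0
```

```bash
python3 -c "
from h import *
go([.4552,.0787,.015],63.5);print(manip.sense()['grip_width'])"
```

```text
t=13.25 tcp [0.4588 0.0676 0.097 ] closing -117.0 -> shift [-8.3 -8.2 82. ] turn -0.01
0.06437386491524882
```

Emit:
send_rows --pt "0.75 -8.3 -8.2 15 -0.01" --pt "0.75 -8.3 -8.2 35 -0.01" --pt "0.75 -8.3 -8.2 55 -0.01" --pt "0.75 -8.3 -8.2 72 -0.01" --pt "0.75 -8.3 -8.2 81 -0.01" --pt "0.75 -8.3 -8.2 81 -0.01"

```text
clock: 14.0
tool_pos: [0.4536, 0.0793, 0.0148]
tcp_rot: [0.0, 0.973, -0.229, -0.001]
ft_force: [-0.2, 0.6, 0.3]
grip_width: 0.0645
grasp_force: 0.0
```

```bash
python3 -c "
from h import *
go([.4552,.0787,.015],63.5);s=manip.sense();print(s['grip_width'],s['ft_force'])"
```

```text
t=14.00 tcp [0.4536 0.0793 0.0148] closing -116.5 -> shift [ 1.7 -0.2 -0.2] turn 0.001
0.06447279156551372 [-0.15332735  0.64913001  0.31412338]
```

Emit:
send_rows --pt "0.2 0 0 0 0" --pt "0.2 0 0 0 0" --pt "0.2 0 0 0 0" --pt "0.2 0 0 0 0" --pt "0.2 0 0 0 0" --pt "0.2 0 0 -20 0" --pt "0.2 0 0 -50 0" --pt "0.2 0 0 -85 0" --pt "0.2 0 0 -85 0" --grip_force 70

```text
clock: 15.12
tool_pos: [0.4558, 0.0794, 0.1029]
tcp_rot: [-0.001, 0.973, -0.229, 0.003]
ft_force: [0.4, 0.4, -3.8]
grip_width: 0.0362
grasp_force: 71.4
```

```bash
python3 -c "
from h import *
xc=np.array([-.148,-.989]);yc=np.array([.989,-.148]);c=np.array([.5232,-.1813])
P=c-.003*xc;print(P);s=manip.sense();print(s['grip_width'],s['ft_force'],s['grasp_force'])
go([P[0],P[1],.1],81.5)"
```

```text
[ 0.523644 -0.178333]
0.036194416565741204 [ 0.35568519  0.39359134 -3.81789146] 71.41416728496552
t=15.12 tcp [0.4558 0.0794 0.1029] closing -116.5 -> shift [175.6 200.4   3.2] turn -0.314
```

Emit:
send_rows --pt "0.2 35 40 0 -0.08" --pt "0.2 70 80 0 -0.16" --pt "0.2 105 120 0 -0.24" --pt "0.2 140 160 0 -0.314" --pt "0.2 160 183 0 -0.314" --pt "0.2 175.6 200.4 0 -0.314" --pt "0.2 175.6 200.4 0 -0.314" --pt "0.2 175.6 200.4 0 -0.314"

```text
clock: 16.12
tool_pos: [0.5217, -0.1771, 0.0998]
tcp_rot: [-0.001, 0.997, -0.073, -0.001]
ft_force: [-0.7, 0.1, -3.2]
grip_width: 0.0362
grasp_force: 71.3
```

```bash
python3 -c "
from h import *
s=manip.sense();print(s['grip_width'],s['ft_force'],s['grasp_force'])
go([.5236,-.1783,.0235],81.5)"
```

```text
0.036220888587601176 [-0.72196907  0.13738153 -3.2263723 ] 71.28579765558243
t=16.12 tcp [ 0.5217 -0.1771  0.0998] closing -98.4 -> shift [ 2.2  1.  76.3] turn 0.002
```

Emit:
send_rows --pt "0.2 2 1 25 0" --pt "0.2 2 1 48 0" --pt "0.2 2 1 62 0" --pt "0.2 2 1 70 0" --pt "0.2 2 1 74 0" --pt "0.2 2 1 75.5 0" --pt "0.2 2 1 75.5 0"

```text
clock: 17.0
tool_pos: [0.524, -0.18, 0.0253]
tcp_rot: [0.0, 0.997, -0.074, 0.0]
ft_force: [-0.1, -0.2, -4.1]
grip_width: 0.0367
grasp_force: 71.3
```

Emit:
send_rows --pt "0.2 0 0 1 0" --pt "0.2 0 0 2 0" --pt "0.2 0 0 2 0"

```text
clock: 17.38
tool_pos: [0.5241, -0.18, 0.0245]
tcp_rot: [0.0, 0.997, -0.074, 0.001]
ft_force: [-5.4, 0.1, 10.1]
grip_width: 0.0364
grasp_force: 72.9
```

Contact with the floor. Releasing and lifting.

Emit:
send_rows --pt "0.48 0 0 0 0" --pt "0.55 0 0 0 0" --pt "0.55 0 0 0 0" --pt "0.55 0 0 -10 0" --pt "0.55 0 0 -40 0" --pt "0.55 0 0 -90 0" --pt "0.55 0 0 -140 0" --pt "0.3 0 -60 -180 0" --pt "0.1 -40 -110 -200 0" --pt "0.0 -90 -140 -230 0"

```text
clock: 18.62
tool_pos: [0.4643, -0.0341, 0.2477]
tcp_rot: [-0.0, 0.997, -0.073, 0.0]
ft_force: [-0.1, 0.2, 0.5]
grip_width: 0.0
grasp_force: 0.0
```

Run:
```python
from h import *
np.set_printoptions(precision=4,suppress=True)
p=shot('side');cv2.imwrite('pics/c7.png',cv2.resize(p['frame'][20:220,280:480,::-1],None,fx=3,fy=3))
C=cloud(p).reshape(-1,3)
xc=np.array([-.148,-.989]);yc=np.array([.989,-.148]);c=np.array([.5219,-.1828])
q=(C[:,:2]-c);X=q@xc;Y=q@yc
for z0,z1,nm in((.0125,.024,"punch"),(.028,.042,"block")):
    k=(X>(-.088 if nm=="punch" else -.045))&(X<(-.045 if nm=="punch" else .04))&(abs(Y)<.105)&(C[:,2]>z0)&(C[:,2]<z1)
    P=np.c_[X,Y,C[:,2]][k];print(nm,len(P),np.percentile(P,1,axis=0),np.percentile(P,99,axis=0),P.mean(0))
k=(abs(C[:,0]-.51)<.1)&(abs(C[:,1]+.29)<.06)&(C[:,2]>.08)&(C[:,2]<.22);P=C[k];m=P.mean(0);print(m,np.linalg.svd(P-m,full_matrices=False)[2][2])
go([.45,-.05,.33],81.5)
```

```text
punch 289 [-0.0671 -0.0875  0.0127] [-0.0551  0.0484  0.0217] [-0.0618 -0.0222  0.0178]
block 227 [-0.0222 -0.0292  0.0282] [0.0171 0.0305 0.0362] [-0.0042  0.0033  0.033 ]
[ 0.4821 -0.2815  0.1481] [0.1465 0.9883 0.0431]
t=18.68 tcp [ 0.4616 -0.0287  0.2518] closing -98.0 -> shift [ -8.3  22.6 -78.2] turn 0.009
```

View pics/c7.png

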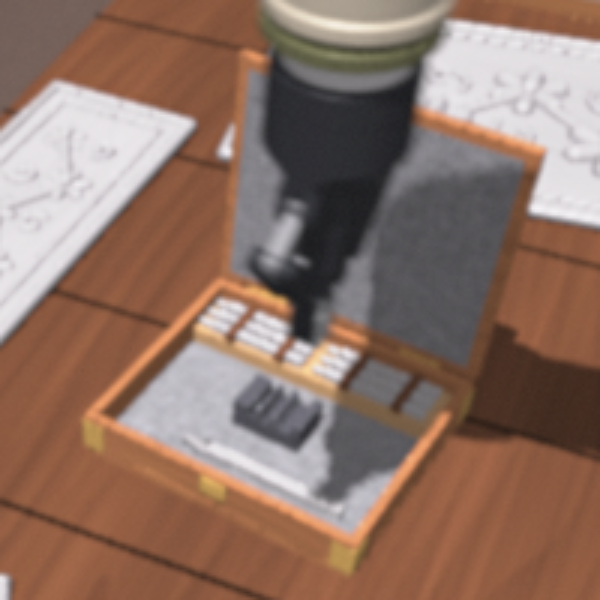

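Both pieces lie flat: the block top is at 34 mm with the block at (278,410), and the punch is at (260,475), level with its top at 18 mm. Now I go over and behind the lid with the fingers shut.

Emit:
send_rows --pt "0 10 0 -40 0.009" --pt "0 20 10 -85 0.009" --pt "0 30 50 -90 0.009" --pt "0 45 100 -90 0.009" --pt "0 55 150 -90 0.009" --pt "0 65 200 -90 0.009" --pt "0 75 250 -90 0.009" --pt "0 81 290 -90 0.009" --pt "0 81 307 -90 0.009" --pt "0 81 307 -90 0.009"

```text
clock: 19.92
tool_pos: [0.4992, -0.3533, 0.3364]
tcp_rot: [-0.0, 0.997, -0.079, -0.0]
ft_force: [0.8, 0.8, 0.7]
grip_width: 0.0003
grasp_force: 0.0
```

```bash
python3 -c "
from h import *
s=manip.sense();print(s['ft_force'])
go([.4988,-.3445,.2245],81.5)"
```

```text
[0.80585093 0.80244753 0.66665685]
t=19.93 tcp [ 0.4992 -0.3533  0.3364] closing -99.1 -> shift [ -1.7  -8.6 111.9] turn -0.011
```

Emit:
send_rows --pt "0 -1 0 30 -0.011" --pt "0 -1 0 60 -0.011" --pt "0 -1 0 90 -0.011" --pt "0 -1 0 112 -0.011" --pt "0 -1 -10 112 -0.011" --pt "0 -1 -22 112 -0.011" --pt "0 -1 -34 112 -0.011" --pt "0 -1 -46 112 -0.011" --pt "0 -1 -58 112 -0.011" --pt "0 -1 -70 112 -0.011"

```text
clock: 21.18
tool_pos: [0.5098, -0.283, 0.2248]
tcp_rot: [0.0, 0.997, -0.073, 0.0]
ft_force: [0.8, -2.0, 1.9]
grip_width: -0.0001
grasp_force: 1.0
```

```bash
python3 -c "
from h import *
xc=np.array([-.148,-.989]);c=np.array([.5232,-.1813])
t,R,s=tool();print(s['ft_force'],(t[:2]-c)@xc*1000,t,(t[:2]-c)@np.array([.989,-.148])*1000)
p=shot('side');C=cloud(p).reshape(-1,3)
k=(abs(C[:,0]-.53)<.12)&(abs((C[:,:2]-c)@xc-.09)<.03)&(C[:,2]>.07)&(C[:,2]<.2);P=C[k];m=P.mean(0);print(m,np.linalg.svd(P-m,full_matrices=False)[2][2])
"
```

```text
[ 0.82711466 -2.01466396  1.85731857] 102.5381205193819 [ 0.50978917 -0.28297171  0.22483339] 1.7841032699144697
[ 0.51262369 -0.27056204  0.13899919] [ 0.14715626  0.98340243 -0.10613526]
```

Emit:
send_rows --pt "0 0 -12 2 0" --pt "0 0 -23.6 4 0" --pt "0 0 -38.4 8 0" --pt "0 0 -52.8 13 0" --pt "0 0 -66.7 19 0" --pt "0 0 -80 27 0" --pt "0 0 -92.6 35.5 0" --pt "0 0 -104.4 45 0" --pt "0 0 -115.3 56 0" --pt "0 0 -125 67.5 0"

```text
clock: 22.48
tool_pos: [0.5279, -0.1589, 0.1561]
tcp_rot: [-0.0, 0.997, -0.073, -0.0]
ft_force: [-0.3, -0.2, 1.5]
grip_width: 0.0001
grasp_force: 0.6
```

```bash
python3 -c "
from h import *
xc=np.array([-.148,-.989]);c=np.array([.5232,-.1813])
t,R,s=tool();print(s['ft_force'],(t[:2]-c)@xc*1000,t,(t[:2]-c)@np.array([.989,-.148])*1000)
"
```

```text
[-0.27369922 -0.2126705   1.54541799] -22.83195288339094 [ 0.52785146 -0.15891018  0.15607581] 1.28659982811316
```

Emit:
send_rows --pt "0 0 -9 11 0" --pt "0 0 -16.5 24 0" --pt "0 0 -23 38 0" --pt "0 0 -28.4 52 0" --pt "0 0 -32.4 67 0" --pt "0 0 -34 75 0" --pt "0 0 -35 82 0" --pt "0 0 -36 89 0" --pt "0 0 -36.5 94 0" --pt "0 0 -36.5 97 0"

```text
clock: 23.72
tool_pos: [0.5332, -0.1237, 0.0598]
tcp_rot: [-0.0, 0.997, -0.073, 0.0]
ft_force: [-0.8, 0.7, 1.1]
grip_width: 0.0001
grasp_force: 0.4
```

Emit:
send_rows --pt "0 0 0 1 0" --pt "0 0 0 2 0" --pt "0 0 0 3 0" --pt "0 0 0 3 0"

```text
clock: 24.22
tool_pos: [0.5332, -0.1236, 0.0585]
tcp_rot: [0.0, 0.997, -0.073, 0.0]
ft_force: [-7.8, 1.1, 14.1]
grip_width: 0.0
grasp_force: 7.3
```

The lid is on the rim, with 14 N reaction. One short firmer press, then I retreat and check.

Emit:
send_rows --pt "0 0 0 0.6 0" --pt "0 0 0 0.6 0" --pt "0 0 0 -20 0" --pt "0 0 0 -60 0" --pt "0 0 -30 -110 0" --pt "0 0 -90 -140 0" --pt "0 0 -150 -140 0" --pt "0 0 -200 -140 0" --pt "0 0 -200 -140 0"

```text
clock: 25.35
tool_pos: [0.5619, 0.0804, 0.1974]
tcp_rot: [-0.001, 0.998, -0.069, 0.0]
ft_force: [0.1, -0.4, 0.2]
grip_width: -0.0002
grasp_force: 0.0
```

Run:
```python
from h import *
np.set_printoptions(precision=4,suppress=True)
xc=np.array([-.148,-.989]);yc=np.array([.989,-.148]);c=np.array([.5225,-.182])
ims=[]
for n in("side","top"):
    p=shot(n);C=cloud(p).reshape(-1,3);q=C[:,:2]-c;X=q@xc;Y=q@yc
    k=(abs(X)<.09)&(abs(Y)<.1)&(C[:,2]<.1);print(n,"lid z vs x: slope,mid",np.polyfit(X[k],C[k,2],1),k.sum())
    ims.append(p["frame"][:,:,::-1])
cv2.imwrite("pics/end.png",cv2.resize(np.hstack(ims),(800,250)))
s=manip.sense();print(s["tool_pos"],s["qd"],s["ft_force"])
```

```text
side lid z vs x: slope,mid [0.0004 0.0477] 4654
top lid z vs x: slope,mid [0.0009 0.0478] 6112
[0.5623 0.0744 0.1969] [ 0.0319 -0.0021  0.031   0.0061  0.0047  0.0011  0.0033] [ 0.297  -0.9293  0.2422]
```

View pics/end.png

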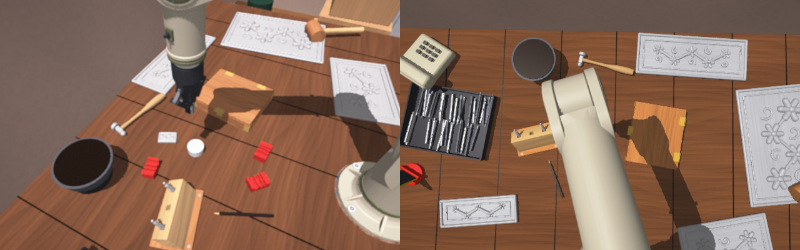

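The lid is flat: its top is at 47.7 mm (47.5 expected) with a slope below 0.001. The bystanders and short punches are in place, and the arm is clear.

```bash
python3 -c "
from cell import job_done
print(job_done())"
```

```text
the job is handed in; nothing more can be done
None
```

The job is handed in: the long punch and the dark forming block were measured lying flat in the case, and the lid is shut (slope under 0.001 rad), done by about 25 s of the 72 s; no verdict came back.

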